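# Clamp the bar in the screw press

## Task

Clamp the long aluminium bar in the bench screw press: lay it flat on the press bed, solid end pushed in square under the pad up to the back stop and threaded snout pointing out of the open front; if the pad hangs too low to let it in, wind it up first. Then wind the crank clockwise until the pad just touches the bar, give it half a turn more, and let go. Do not wind it further down than that, and leave the sawn block where it stands.

Things in the scene. Friction and masses are not known exactly. Their poses are not given: they have to be found in the camera images.
- press: Grey bench screw press, fixed to the bench. Origin: on the screw's axis at bench level; x points from its open front in towards the back stop, y left, z up. Base plate x -110 to +60 mm, 150 mm wide. Two round columns (30 mm thick at the foot) at x 0, y +-60 mm; cross-beam x -22 to +22 mm, y +-78 mm, underside 170 mm, top 198 mm above the bench; the crank turns on top of it.
- bed (a point): Point on the top face of the base plate (the bed) on the screw's axis, 15 mm above the bench; axes as the press. The back stop is a block 66 mm wide that stands 30 mm above the bed, its front face at x = +16 mm from here.
- screw (a joint): Crank angle, rad: 0 with the pad fully up (arm along the press's +x), growing clockwise seen from above, to 15.08 at the lowest. It stays where it is left. One turn (6.283) moves the spindle and pad 24 mm: clockwise down, anticlockwise up. With nothing under it the pad's face is 118 mm above the bench at 0. Turning takes about 2 to 4 N at the grip.
- crank_grip (a point): Middle of the crank's upright black grip: 21 mm thick, 54 mm tall, 50 mm from the screw's axis, this point 249 mm above the bench at all times. The grip spins freely on its pin, so a hand holding it can be carried round the circle without turning. The threaded spindle (17 mm thick) rises through the crank's hub, its top at most 288 mm above the bench.
- pad (a joint): How far the sprung pad is pushed up into the spindle, m: 0 when free or just touching, then 0.024 for each full turn after contact: 0.012 at half a turn; stops at 0.020. Spring: 2 N preload plus 1.1 N per mm. A dark groove round the pad's stem, its middle 8 mm above the pad's top, just reaches the spindle's lower end at half a turn.
- pad_face (a point): Centre of the pad's flat underside. The pad is a steel disc 32 mm across and 10 mm thick that hangs on a 13 mm stem under the spindle's 26 mm thick nose.
- bar_mid (a point): Middle of the loose aluminium bar to clamp: 168 long, 50 wide, 62 mm high, 0.55 to 0.95 kg. The point is 31 mm above its underside. x runs along it from the threaded round snout (x -83 to -56 mm) to the flat solid end (x +84); z up. Grip the solid block (x -56 to +84) across its 50 mm width; its centre of mass is near x +7. Bars stacked far off to the left are not meant.
- bar_tail (a point): Point on the bar to clamp, 16 mm in from its solid end (x = +68 mm from bar_mid), half-way up; it lies under the middle of the pad when the bar meets the back stop. Axes as the bar.
- bar_end_mid (a point): Centre of the sawn aluminium block that stands near by, 55 x 50 x 62 mm; to be left alone.

How it is judged:
By the outcome, as a careful person would: the job done as asked, in the order asked, and still so for the second after the job is handed in, with the robot touching nothing.
It also fails if it takes over 72 s, if anything falls off the work surface, if the arm or the gripper's body presses on something with over 40 N, if the wrist force passes 120 N, or if a joint passes its speed limit or range.

## Robot

A 6-joint arm with a two-finger parallel gripper is mounted at the origin on a cart in front of the work surface, level with it; the furniture and walls round the work are solid. World frame = base frame: x ahead of the robot, y to its left, z up, the work surface at z = 0. Lengths are in m, angles in rad, forces in N, time in s.
With the tool pointing down it reaches from about 0.35 to 0.975 m from the base axis. Payload 4.9 kg.
Tool frame: the origin (TCP) lies at the very end of the fingers, on their centre line; the grasp point (between the pads) lies 19 mm behind it; x points along the fingers, y is the direction in which the jaws open and shut, and the axes are right-handed (so a half turn about x gives the same grasp; the last joint's range is limited). The gripper opens to 85 mm and grips with 20 to 120 N. Pads are 22 mm wide; open, the fingers measure 114 mm over their backs; the gripper's body (76 mm by 85 mm) begins 54 mm behind the grasp point. The pads swing forward as they close: fully open they stand 13 mm farther back than shut.
Start: joints at [0.986, 0.053, 1.613, -0, 1.476, -0.119], TCP at [0.281, 0.558, 0.231] pointing down, gripper open.
Joint ranges: [-3.01, 3.01], [-1.01, 2.22], [0.06, 2.58], [-1.02, 4.17], [0.09, 2.62], [-3.14, 3.14]. Speed limits (rad/s): [2.57, 2.57, 3.14, 3.14, 3.14, 3.14].

## Interface

Orientations are given as a unit quaternion [w, x, y, z].
In Python, from plant import manip gives the robot as it stands.
- The arm moves only by the tool play_rows, never from a script. Its argument "plan" is a list of rows, each a list of 5 numbers: the shift along the tool's x, y, z in mm, then the turn about the tool's x in rad, then the closure, from -1 (fully open) to 1 (shut). A call has 1 to 8 rows; each row is the pose to reach, as a shift and turn from the pose commanded when the call began, along the tool's axes at that moment; what a row does not reach only later rows make up. A row lasts 1/8 s, in which the tool goes at most 62.5 mm and 10.7 degrees, less where a joint would pass 70% of its speed; a pose out of reach is approached as far as the arm can. A call with a gripper value outside its range is refused whole. The fingers move at their own pace and stop on an object; the grip force is fixed at half the most. Time passes only in rows, so rows that repeat a pose let the fingers close. It gives the time, the measured TCP pose, the force and the opening at its end, in the units of the state.
- manip.state(): the state, without advancing time (a new reading comes with each control period).
- manip.grab_frame(name): name is "side" or "top"; returns a dict with "img" (480x640x3 uint8, red, green, blue), "range_z" (480x640 float32, m along the optical axis (not along the pixel's ray), 0 where there is no reading), "fx", "fy", "cx", "cy" (pixels), "origin" and "rotation" of the camera in the world. Camera axes: x right, y up, looking along -z (the intrinsics and any distortion apply to the point x, -y, -z); pixel columns grow to the right and rows downward; lengths in m; the calibration is good to about 2 mm. A picture is of the moment at which its call begins.
- manip.job_done(): hands the job in, once; it reports no verdict.
The state is a dict: "time": time; "joint_pos": joint angles; "joint_vel": joint speeds; "joint_efforts": joint torques, N m; "tool_pos": TCP position; "tool_rot": TCP orientation; "contact_force": force on the tool from outside, world axes, zero at the start; "ft_torque": the same for the moment, N m; "gripper_width": opening from 0.0 (shut) to 1.0 (fully open).
Only numpy, scipy, OpenCV 4.12 (cv2) and the standard library are available. Lean on these libraries where they do the work, as an engineer would, in place of code of your own. Each camera call takes 0.05 s, during which the arm holds its last target. There are 200 camera calls.

## Working session

There is one attempt and no reset: what is moved stays moved. The work goes in short steps, Python scripts to look and compute and a tool call to move; the robot and the scene stay as the last step left them, time stands still between calls to the robot, and variables do not carry over. Pictures are saved under pics/ and viewed, about 8 in all and at most 12, crops included, and the job is handed in when it is done.

Besides the shell and the picture viewer there is one more tool, called after ">>>" as a command line: name --pt "numbers of a row" for each row, then --argument value for the rest. play_rows: Moves the arm, as the interface text tells. Its arguments: {"type":"object","properties":{"plan":{"type":"array"}},"required":["plan"]}

```bash
mkdir -p pics; cat > h.py <<'E'
import numpy as np, cv2
from plant import manip
def grab(n):
    f=manip.grab_frame(n); return f
def world(f):
    h,w=f['range_z'].shape; v,u=np.mgrid[:h,:w]; z=f['range_z']
    p=np.stack([(u-f['cx'])/f['fx']*z,-(v-f['cy'])/f['fy']*z,-z],-1)
    P=p@np.array(f['rotation']).T+np.array(f['origin']); P[z==0]=np.nan; return P
def save(f,name,crop=None,s=1):
    im=f['img'][...,::-1]
    if crop: a,b,c,d=crop; im=im[b:d,a:c]
    cv2.imwrite('pics/'+name,cv2.resize(im,None,fx=s,fy=s,interpolation=cv2.INTER_CUBIC))
E
python3 - <<'E'
from h import *
for n in('top','side'):
    f=grab(n); save(f,n+'0.png'); np.savez(n+'0.npz',**f); print(n,f['fx'],f['cx'],f['cy'],np.round(f['origin'],3),np.round(f['rotation'],3).tolist(),[k for k in f])
print(manip.state())
E
```

```text
top 559.8096244208251 326.88382050906336 231.70390348672453 [ 0.209 -0.036  0.953] [0.805, 0.218, -0.136, -0.535] ['img', 'range_z', 'fx', 'fy', 'cx', 'cy', 'origin', 'rotation']
side 463.0582297859402 312.05713945104526 242.7166606075153 [ 0.276 -0.411  0.713] [0.873, 0.404, -0.112, -0.25] ['img', 'range_z', 'fx', 'fy', 'cx', 'cy', 'origin', 'rotation']
{'time': 0.1, 'joint_pos': array([ 9.85989784e-01,  5.33218160e-02,  1.61417101e+00, -1.68954898e-05,
        1.47605749e+00, -1.19015712e-01]), 'joint_vel': array([-0.00112426, -0.0016701 , -0.00243666,  0.00026423,  0.00053103,
        0.00047459]), 'joint_efforts': array([ 5.80324395e-04, -3.94903064e+01, -3.71361423e+01, -1.23766440e-04,
        3.95740033e-03,  9.43519098e-06]), 'tool_pos': array([0.2803926 , 0.55791794, 0.23015823]), 'tool_rot': array([ 0.68778328,  0.16254482,  0.68824927, -0.16384836]), 'contact_force': array([-0.36919495,  0.31698631, -0.71157859]), 'ft_torque': array([-0.00071897,  0.01369426,  0.0032089 ]), 'gripper_width': 0.9977967921201146}
```

View pics/top0.png

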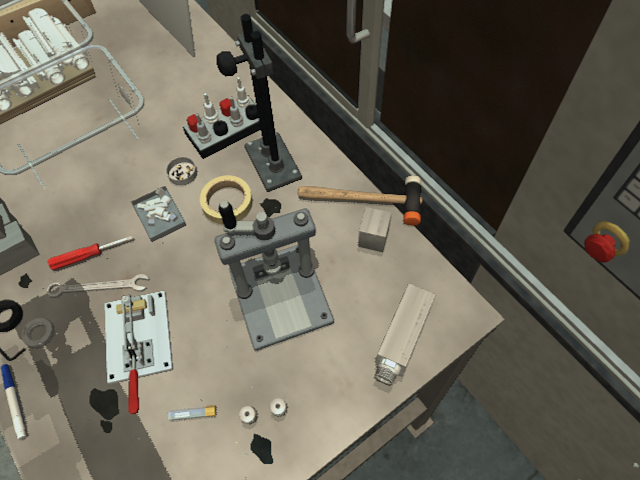

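View pics/side0.png

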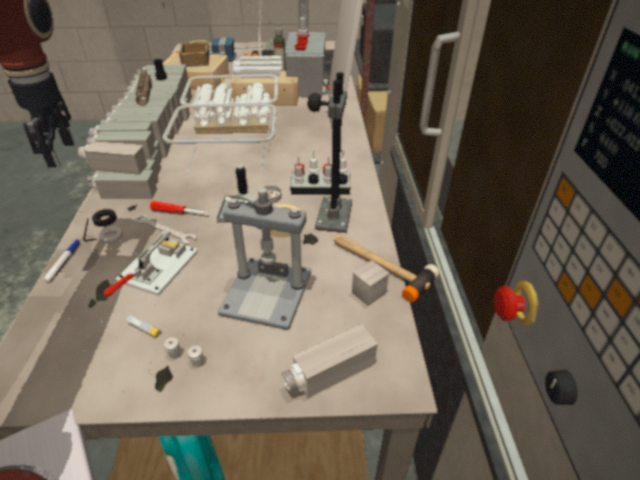

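The top view shows the press at about (265,265), with its front edge running from (257,347) to (332,322). The black grip is at (227,213). The bar runs from the snout at (385,375) to the solid end at (422,290), and the sawn block is at (375,228). The side view shows the pad at (267,258).

```bash
python3 - <<'E'
from h import *
def rect(pts):
    r=cv2.minAreaRect((pts[:,:2]*1000).astype(np.float32)); b=cv2.boxPoints(r); return np.round(r[0],1),np.round(r[1],1),round(r[2],1),np.round(b,0).tolist()
def reg(n,box):
    f=np.load(n+'0.npz'); P=world(f); m=np.zeros(P.shape[:2],bool);a,b,c,d=box;m[b:d,a:c]=1
    return f,P,m
def blob(m):
    m=cv2.morphologyEx(m.astype(np.uint8),cv2.MORPH_OPEN,np.ones((3,3)))
    k,l,s,c=cv2.connectedComponentsWithStats(m); return l==1+np.argmax(s[1:,4])
for n,bb,pb,sb in(('top',(360,275,450,400),(200,180,345,355),(350,200,400,260)),('side',(270,320,390,405),(210,155,325,335),(345,258,392,308))):
    f,P,m=reg(n,bb); z=P[...,2]
    print(n,'table z',np.nanmedian(z[m&(z<.02)]))
    k=blob(m&(z>.055)&(z<.07)); print('bar top',rect(P[k]),np.median(z[k]))
    k=m&(z>.02)&(z<.075); print('bar all',rect(P[blob(k)]))
    f,P,m=reg(n,sb); z=P[...,2]
    k=blob(m&(z>.055)&(z<.07)); print('block',rect(P[k]))
    f,P,m=reg(n,pb); z=P[...,2]
    k=blob(m&(z>.19)&(z<.205)); print('beam top',rect(P[k]),np.median(z[k]))
    k=blob(m&(z>.010)&(z<.020)); print('base',rect(P[k]),np.median(z[k]))
    dark=(f['img'].max(-1)<60)
    k=blob(m&dark&(z>.21)&(z<.285)); print('grip',np.round(np.median(P[k],0),4),k.sum(),np.round(np.percentile(P[k],[2,98],axis=0),3).tolist())
E
```

```text
Traceback (most recent call last):
  File "h.py", line 8, in world
    P=p@np.array(f['rotation']).T+np.array(f['origin']); P[z==0]=np.nan; return P
      ~^~~~~~~~~~~~~~~~~~~~~~~~~~
ValueError: matmul: Input operand 1 has a mismatch in its core dimension 0, with gufunc signature (n?,k),(k,m?)->(n?,m?) (size 4 is different from 3)
```

Rotation is a quaternion.

```bash
sed -i 's/^from plant/from scipy.spatial.transform import Rotation as R\nfrom plant/; s/np.array(f\[.rotation.\]).T/R.from_quat(np.array(f["rotation"])[[1,2,3,0]]).as_matrix().T/' h.py
cat > m.py <<'E'
from h import *
def rect(pts):
    r=cv2.minAreaRect((pts[:,:2]*1000).astype(np.float32)); b=cv2.boxPoints(r); return np.round(r[0],1),np.round(r[1],1),round(r[2],1),np.round(b,0).tolist()
def blob(m):
    m=cv2.morphologyEx(m.astype(np.uint8),cv2.MORPH_OPEN,np.ones((3,3)))
    k,l,s,c=cv2.connectedComponentsWithStats(m); return l==1+np.argmax(s[1:,4])
def reg(f,box):
    P=world(f); m=np.zeros(P.shape[:2],bool);a,b,c,d=box;m[b:d,a:c]=1
    return P,m
E
python3 - <<'E'
from m import *
for n,bb,pb,sb in(('top',(360,275,450,400),(200,180,345,355),(350,200,400,260)),('side',(270,320,390,405),(210,155,325,335),(345,258,392,308))):
    f=np.load(n+'0.npz')
    P,m=reg(f,bb); z=P[...,2]
    print(n,'table z',np.nanmedian(z[m&(z<.02)]))
    k=blob(m&(z>.055)&(z<.07)); print('bar top',rect(P[k]),np.median(z[k]))
    k=m&(z>.02)&(z<.075); print('bar all',rect(P[blob(k)]))
    P,m=reg(f,sb); z=P[...,2]
    k=blob(m&(z>.055)&(z<.07)); print('block',rect(P[k]))
    P,m=reg(f,pb); z=P[...,2]
    k=blob(m&(z>.19)&(z<.205)); print('beam top',rect(P[k]),np.median(z[k]))
    k=blob(m&(z>.010)&(z<.020)); print('base',rect(P[k]),np.median(z[k]))
    dark=(f['img'].max(-1)<60)
    k=m&dark&(z>.21)&(z<.285); print('grip',np.round(np.median(P[k],0),4),k.sum(),np.round(np.percentile(P[k],[2,98],axis=0),3).tolist())
E
```

```text
top table z -0.00045398915592054223
bar top (array([558.9, -16.3]), array([ 50. , 151.9]), 87.6, [[482.0, -38.0], [634.0, -44.0], [636.0, 5.0], [484.0, 12.0]]) 0.06145696928912503
bar all (array([550.2, -15.9]), array([ 50. , 169.4]), 87.6, [[464.0, -37.0], [634.0, -44.0], [636.0, 5.0], [467.0, 13.0]])
block (array([728.5, 102.5]), array([57.3, 49.9]), 8.2, [[697.0, 123.0], [704.0, 74.0], [760.0, 82.0], [753.0, 131.0]])
beam top (array([565.5, 233.3]), array([ 44.7, 155.9]), 43.1, [[496.0, 275.0], [602.0, 161.0], [635.0, 192.0], [528.0, 306.0]]) 0.19731096140814403
base (array([547.6, 216.9]), array([170.6, 149.8]), 43.4, [[434.0, 213.0], [537.0, 104.0], [661.0, 221.0], [558.0, 330.0]]) 0.014877883960840277
grip [0.5441 0.2726 0.2417] 365 [[0.538, 0.218, 0.211], [0.568, 0.284, 0.273]]
side table z 0.0007104831675965317
bar top (array([556.3, -19.1]), array([ 51.9, 152.8]), 88.0, [[479.0, -42.0], [632.0, -48.0], [634.0, 4.0], [481.0, 10.0]]) 0.062022071342484275
bar all (array([548.7, -18.7]), array([ 52.1, 168.2]), 87.7, [[464.0, -41.0], [632.0, -48.0], [634.0, 4.0], [466.0, 11.0]])
block (array([727.4, 100.1]), array([55.9, 52.5]), 9.1, [[696.0, 122.0], [704.0, 70.0], [759.0, 79.0], [751.0, 130.0]])
beam top (array([565.1, 230.7]), array([ 46. , 154.7]), 43.5, [[495.0, 271.0], [602.0, 159.0], [635.0, 190.0], [529.0, 303.0]]) 0.1980150367099493
base (array([546.4, 213.5]), array([170.3, 150.1]), 42.8, [[433.0, 211.0], [535.0, 101.0], [660.0, 216.0], [558.0, 326.0]]) 0.01576194759628058
grip [0.5429 0.2705 0.2484] 184 [[0.538, 0.216, 0.213], [0.566, 0.276, 0.272]]
```

```bash
cat >> h.py <<'E'
O=np.array([.5652,.2322]); YAW=np.deg2rad(43.2)
def p2w(x,y,z=0): c,s=np.cos(YAW),np.sin(YAW); return np.array([O[0]+c*x-s*y,O[1]+s*x+c*y,z])  # metres
def go(pos,jaw=None):
    """shift from present pose in tool axes, mm; jaw=world azimuth (rad) of jaw line"""
    s=manip.state(); q=s['tool_rot']; M=R.from_quat(q[[1,2,3,0]]).as_matrix()
    d=M.T@(np.array(pos)-s['tool_pos'])*1000; t=0
    if jaw is not None:
        a=np.arctan2(M[1,1],M[0,1]); e=(jaw-a+np.pi/2)%np.pi-np.pi/2; t=-e
    print('shift',np.round(d,1),'turn',round(t,3),'q6',round(s['joint_pos'][5],2)); return d,t
def st():
    s=manip.state(); M=R.from_quat(s['tool_rot'][[1,2,3,0]]).as_matrix()
    print('t',s['time'],'pos',np.round(s['tool_pos']*1000,1),'F',np.round(s['contact_force'],1),'w',round(s['gripper_width'],3),'q',np.round(s['joint_pos'],2)); print('axes',np.round(M.T,3).tolist())
E
python3 - <<'E'
from m import *
st()
for n in('top','side'):
    f=np.load(n+'0.npz'); P=world(f); z=P[...,2]
    d=P[...,:2]-O; c,s=np.cos(YAW),np.sin(YAW); px=d@[c,s]; py=d@[-s,c]
    r=np.hypot(px,py)
    k=(r<.014)&(z>.2); print(n,'spindle z max',np.nanpercentile(z[k],[50,90,98,100]).round(4))
    k=(abs(py)<.02)&(abs(px)<.022)&(z>.02)&(z<.165)
    # column profile of radius visible vs z
    for zz in np.arange(.02,.165,.005):
        q=k&(z>=zz)&(z<zz+.005)
        if q.sum()>2: print(round(zz,3),q.sum(),np.round([px[q].min()*1e3,np.median(px[q])*1e3,py[q].min()*1e3,py[q].max()*1e3],0))
print('grip above bar'); go([.5350,-.0168,.15],np.deg2rad(87.7))
f=np.load('side0.npz'); save(f,'pad0.png',(210,180,325,335),4)
E
```

```text
t 0.1 pos [280.4 557.9 230.2] F [-0.4  0.3 -0.7] w 0.998 q [ 0.99  0.05  1.61 -0.    1.48 -0.12]
axes [[-0.001, -0.002, -1.0], [0.449, 0.893, -0.002], [0.893, -0.449, -0.0]]
top spindle z max [0.2232 0.2446 0.2458 0.2472]
0.02 12 [ 17.  18. -19.  20.]
0.025 4 [18. 19. 14. 17.]
0.03 7 [ 16.  18. -18.  19.]
0.035 8 [ 16.  19. -20.  20.]
0.04 6 [ 18.  19. -18.  19.]
0.045 5 [ 18.  20. -19.  19.]
0.075 18 [-14. -12. -11.  16.]
0.08 104 [-14.  -4. -14.  16.]
0.085 45 [-14.  -4. -14.  16.]
0.09 5 [-5. -4. -3.  6.]
0.105 11 [-11.  -9. -10.  13.]
0.11 25 [-12.  -9. -11.  13.]
0.115 21 [-11.  -8. -11.  13.]
0.12 29 [-11.  -6. -12.  14.]
0.125 65 [-11.  -5. -11.  12.]
0.13 13 [-6. -5. -6.  9.]
0.135 13 [-6. -4. -7.  8.]
0.14 9 [-7. -6. -3.  6.]
side spindle z max [0.2298 0.2449 0.2461 0.2465]
0.02 26 [ 14.  16. -19.  20.]
0.025 32 [ 14.  16. -19.  19.]
0.03 28 [ 15.  17. -20.  19.]
0.035 34 [ 13.  16. -18.  20.]
0.04 29 [ 14.  17. -18.  20.]
0.045 21 [ 14.  18. -19.   8.]
0.075 19 [-17. -12. -16.  13.]
0.08 70 [-18.  -7. -16.  15.]
0.085 50 [-16.  -5. -14.  14.]
0.09 13 [-6. -4. -7.  5.]
0.095 11 [-6. -4. -7.  4.]
0.1 3 [ -8.  -8. -11.   1.]
0.105 15 [-13. -11. -12.   7.]
0.11 27 [-15. -10. -12.  11.]
0.115 24 [-14. -10. -13.  10.]
0.12 25 [-13. -10. -13.   9.]
0.125 55 [-14.  -6. -13.  11.]
0.13 14 [-9. -6. -8.  5.]
0.135 15 [-9. -6. -9.  4.]
0.14 20 [-10.  -7.  -9.   7.]
0.145 18 [-8. -7. -8.  6.]
0.15 15 [-9. -6. -9.  6.]
0.155 9 [-10.  -7.  -8.   5.]
grip above bar
shift [  80.8 -399.   485.6] turn -0.426 q6 -0.12
```

View pics/pad0.png

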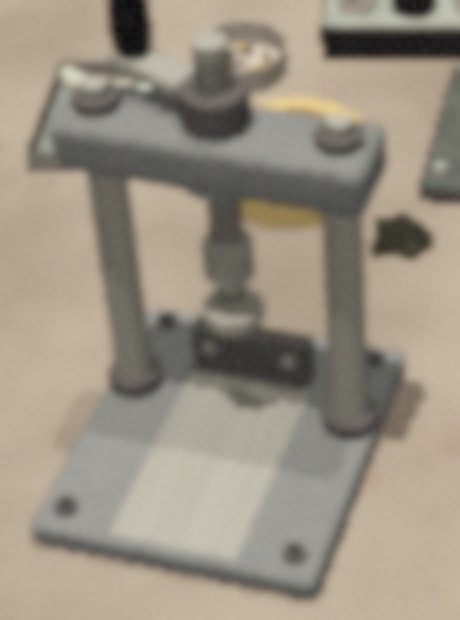

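Pad face reads ≈75 mm and the spindle top ≈245 mm (crank ≈11.2 rad), so the pad is too low for the 77 mm bar top. I'll wind it up first, after fitting the grip and checking the tall stand.

```bash
python3 - <<'E'
from m import *
from scipy.optimize import least_squares
for n,box in(('top',(212,195,240,235)),('side',(230,160,252,200))):
    f=np.load(n+'0.npz'); P,m=reg(f,box); z=P[...,2]
    k=m&(z>.232)&(z<.270)&(f['img'].max(-1)<70)
    X=P[k][:,:2]*1e3
    r=least_squares(lambda c:np.hypot(*(X-c).T)-10.5,X.mean(0)+[5,4],loss='soft_l1')
    g=r.x/1e3; print(n,k.sum(),r.x.round(1),'rad',np.hypot(*(g-O))*1e3,'az',np.rad2deg(np.arctan2(*(g-O)[::-1])),'rms',np.sqrt((r.fun**2).mean()))
f=np.load('top0.npz');P=world(f);z=P[...,2];k=(z>.21)
q=P[k];q=q[(q[:,0]>.2)&(q[:,0]<.95)&(abs(q[:,1])<.8)&(np.hypot(*(q[:,:2]-O).T)>.09)];print(np.unique((q/.05).round().astype(int)[:,:2]*5,axis=0).tolist(),q[:,2].max())
E
```

```text
top 193 [548.5 281.4] rad 51.93630903148513 az 108.80155496813754 rms 0.7629117706780411
side 143 [547.3 279.6] rad 50.631704942224026 az 110.71211798352401 rms 1.1166443436353055
[[65, -30], [65, -25], [65, -20], [70, -25], [70, -20], [75, 35], [75, 40], [80, -20], [80, -15], [80, 30], [80, 35], [80, 40], [85, -15], [85, -10], [85, -5], [85, 35], [85, 40], [90, -5], [90, 0], [90, 5], [95, 0], [95, 5]] 0.5446655251776577
```

```bash
python3 - <<'E'
from m import *
go([.5475,.280,.310],np.deg2rad(20))
E
```

```text
shift [ -79.7 -128.5  363.5] turn 0.756 q6 -0.12
```

>>> play_rows --pt "-40 -15 45 0.1 -1" --pt "-80 -36 100 0.25 -1" --pt "-80 -55 155 0.4 -1" --pt "-80 -74 210 0.5 -1" --pt "-80 -93 265 0.6 -1" --pt "-80 -111 315 0.7 -1" --pt "-80 -128 363 0.756 -1" --pt "-80 -128 363 0.756 -1"

```text
time: 1.1
tool_pos: [0.5491, 0.2783, 0.3102]
tool_rot: [0.578, 0.406, 0.578, -0.408]
contact_force: [-1.0, 0.8, 0.2]
gripper_width: 1.001
```

```bash
python3 - <<'E'
from m import *
st(); go([.5475,.280,.236],np.deg2rad(20))
E
```

```text
t 1.1 pos [549.1 278.3 310.2] F [-1.   0.8  0.2] w 1.001 q [ 0.35 -0.    1.54 -0.    1.61  0.  ]
axes [[-0.001, -0.001, -1.0], [0.941, 0.337, -0.002], [0.337, -0.941, 0.0]]
shift [74.2 -0.8 -2.1] turn -0.005 q6 0.0
```

>>> play_rows --pt "30 -1 -2 0 -1" --pt "60 -1 -2 0 -1" --pt "74 -1 -2 0 -1" --pt "74 -1 -2 0 -0.2" --pt "74 -1 -2 0 0.5" --pt "74 -1 -2 0 1" --pt "74 -1 -2 0 1" --pt "74 -1 -2 0 1"

```text
time: 2.1
tool_pos: [0.5464, 0.2828, 0.2389]
tool_rot: [0.58, 0.406, 0.579, -0.405]
contact_force: [-1.3, 0.6, 4.9]
gripper_width: 0.218
```

```bash
python3 - <<'E'
from m import *
st(); f=grab('side'); save(f,'g1.png',(180,60,380,340),2.1)
E
```

```text
t 2.1 pos [546.4 282.8 238.9] F [-1.3  0.6  4.9] w 0.218 q [0.36 0.02 1.63 0.   1.49 0.01]
axes [[0.002, 0.001, -1.0], [0.94, 0.342, 0.002], [0.342, -0.94, -0.0]]
```

View pics/g1.png

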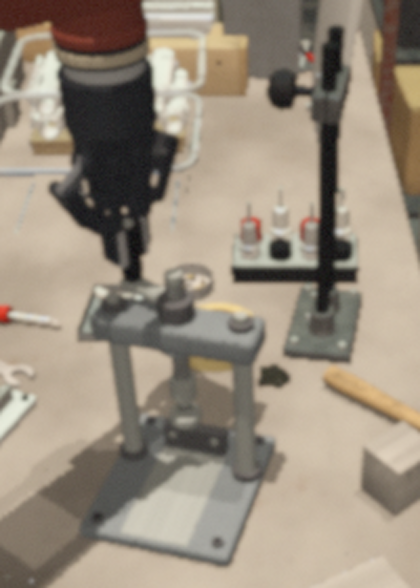

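The gripper holds the black grip (around (130,265) in the crop). Next I'll wind one turn anticlockwise.

>>> play_rows --pt "0 -12.9 1.7 0 1" --pt "0 -25 6.7 0 1" --pt "0 -35.4 14.6 0 1" --pt "0 -43.3 25 0 1" --pt "0 -48.3 37.1 0 1" --pt "0 -50 50 0 1" --pt "0 -48.3 62.9 0 1" --pt "0 -43.3 75 0 1"

```text
time: 3.15
tool_pos: [0.5316, 0.198, 0.2388]
tool_rot: [0.579, 0.407, 0.579, -0.404]
contact_force: [3.2, 7.9, 5.2]
gripper_width: 0.214
```

```bash
python3 - <<'E'
from m import *
st(); p=manip.state()['tool_pos'][:2]-O; print(np.hypot(*p),np.rad2deg(np.arctan2(p[1],p[0])))
E
```

```text
t 3.15 pos [531.6 198.  238.8] F [3.2 7.9 5.2] w 0.214 q [ 0.22 -0.09  1.74  0.    1.49 -0.13]
axes [[0.003, 0.004, -1.0], [0.94, 0.342, 0.005], [0.342, -0.94, -0.003]]
0.04788669241703793 -134.4762059589717
```

>>> play_rows --pt "0 7.9 10.4 0 1" --pt "0 18.3 18.3 0 1" --pt "0 30.4 23.3 0 1" --pt "0 43.3 25 0 1" --pt "0 56.2 23.3 0 1" --pt "0 68.3 18.3 0 1" --pt "0 78.7 10.4 0 1" --pt "0 86.6 0 0 1"

```text
time: 4.15
tool_pos: [0.6134, 0.2255, 0.2389]
tool_rot: [0.58, 0.406, 0.578, -0.406]
contact_force: [1.3, -3.8, 7.1]
gripper_width: 0.215
```

>>> play_rows --pt "0 5 -12.1 0 1" --pt "0 6.7 -25 0 1" --pt "0 5 -37.9 0 1" --pt "0 0 -50 0 1" --pt "0 -7.9 -60.4 0 1" --pt "0 -18.3 -68.3 0 1" --pt "0 -30.4 -73.3 0 1" --pt "0 -43.3 -75 0 1"

```text
time: 5.15
tool_pos: [0.5461, 0.2828, 0.2388]
tool_rot: [0.58, 0.406, 0.579, -0.405]
contact_force: [2.0, 0.2, 6.4]
gripper_width: 0.218
```

>>> play_rows --pt "0 0 0 0 1" --pt "0 0 0 0 -0.5" --pt "0 0 0 0 -1" --pt "0 0 0 0 -1" --pt "0 0 0 0 -1" --pt "-40 0 0 0 -1" --pt "-90 0 0 0 -1" --pt "-90 0 0 0 -1"

```text
time: 6.15
tool_pos: [0.5478, 0.2833, 0.3336]
tool_rot: [0.581, 0.409, 0.577, -0.403]
contact_force: [0.7, 0.1, 1.0]
gripper_width: 0.997
```

```bash
python3 - <<'E'
from m import *
st(); go([.535,-.0168,.30],np.deg2rad(87.7))
f=grab('side');P=world(f);z=P[...,2];d=P[...,:2]-O; r=np.hypot(*np.moveaxis(d,-1,0))
k=(r<.017)&(z>.06)&(z<.112); print('pad zs',np.nanpercentile(z[k],[2,10,50,90]))
k=(r<.01)&(z>.2)&(z<.29); print('sp',np.nanpercentile(z[k],[90,98]))
save(f,'w1.png',(180,60,380,340),2.1)
E
```

```text
t 6.15 pos [547.8 283.3 333.6] F [0.7 0.1 1. ] w 0.997 q [ 0.36 -0.01  1.51 -0.    1.63  0.01]
axes [[0.009, 0.003, -1.0], [0.94, 0.342, 0.01], [0.342, -0.94, -0.0]]
shift [  32.5 -115.   277.6] turn -1.182 q6 0.01
pad zs [0.10098921 0.10271023 0.10855829 0.11037346]
sp [0.26889688 0.27028273]
```

View pics/w1.png

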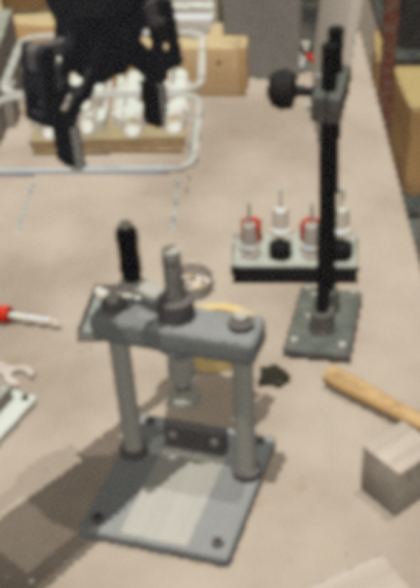

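Pad now reads ≈99 mm and the bar has room. On to the bar.

>>> play_rows --pt "0 -14 35 -0.16 -1" --pt "0 -28 70 -0.32 -1" --pt "0 -45 110 -0.48 -1" --pt "5 -62 150 -0.64 -1" --pt "10 -80 190 -0.8 -1" --pt "20 -97 230 -0.97 -1" --pt "30 -110 265 -1.12 -1" --pt "32 -115 277 -1.18 -1"

```text
time: 7.2
tool_pos: [0.5312, -0.0188, 0.2919]
tool_rot: [0.705, 0.015, 0.709, -0.015]
contact_force: [1.0, 1.0, -0.9]
gripper_width: 0.997
```

```bash
python3 - <<'E'
from m import *
f=grab('top');st(); go([.535,-.0168,.020],np.deg2rad(87.7))
E
```

```text
t 7.25 pos [531.3 -19.5 292. ] F [ 0.1 -0.9 -0.6] w 0.997 q [-0.18 -0.2   1.75 -0.    1.59 -1.71]
axes [[-0.005, -0.0, -1.0], [0.042, 0.999, -0.0], [0.999, -0.042, -0.005]]
shift [272.   3.   5.] turn -0.001 q6 -1.71
```

>>> play_rows --pt "50 3 4 0 -1" --pt "105 3 4 0 -1" --pt "160 3 4 0 -1" --pt "205 3 4 0 -1" --pt "240 3 4 0 -1" --pt "262 3 4 0 -1" --pt "272 3 4 0 -1" --pt "272 3 4 0 -1"

```text
time: 8.25
tool_pos: [0.5359, -0.0139, 0.0224]
tool_rot: [0.706, 0.015, 0.708, -0.015]
contact_force: [0.3, -0.7, 1.2]
gripper_width: 1.0
```

>>> play_rows --pt "0 0 0 0 -0.5" --pt "0 0 0 0 0" --pt "0 0 0 0 1" --pt "0 0 0 0 1" --pt "0 0 0 0 1" --pt "0 0 0 0 1"

```text
time: 9.0
tool_pos: [0.5379, -0.015, 0.025]
tool_rot: [0.708, 0.014, 0.706, -0.015]
contact_force: [-0.9, -3.7, 6.3]
gripper_width: 0.573
```

```bash
python3 - <<'E'
from m import *
st()
E
```

```text
t 9.0 pos [537.9 -15.   25. ] F [-0.9 -3.7  6.3] w 0.573 q [-0.17  0.07  1.97 -0.    1.1  -1.69]
axes [[0.003, -0.001, -1.0], [0.042, 0.999, -0.001], [0.999, -0.042, 0.003]]
```

>>> play_rows --pt "-20 0 0 0 1" --pt "-50 0 0 0 1" --pt "-80 0 0 0 1" --pt "-90 0 0 0 1" --pt "-90 0 0 0 1"

```text
time: 9.62
tool_pos: [0.5358, -0.014, 0.1121]
tool_rot: [0.706, 0.015, 0.708, -0.015]
contact_force: [-0.1, -0.7, -8.9]
gripper_width: 0.573
```

```bash
python3 - <<'E'
from m import *
st(); go(p2w(-.150,0,.110),YAW+np.pi/2)
E
```

```text
t 9.625 pos [535.8 -14.  112.1] F [-0.1 -0.7 -8.9] w 0.573 q [-0.17 -0.05  1.93  0.    1.27 -1.69]
axes [[-0.002, 0.001, -1.0], [0.042, 0.999, 0.0], [0.999, -0.042, -0.002]]
shift [  2.3 140.1 -85.9] turn -0.796 q6 -1.69
```

>>> play_rows --pt "0 15 -30 -0.1 1" --pt "0 35 -55 -0.22 1" --pt "0 55 -75 -0.34 1" --pt "0 80 -86 -0.46 1" --pt "0 105 -86 -0.58 1" --pt "0 125 -86 -0.7 1" --pt "0 140 -86 -0.795 1" --pt "0 140 -86 -0.795 1"

```text
time: 10.62
tool_pos: [0.4548, 0.1297, 0.1108]
tool_rot: [0.656, -0.26, 0.659, 0.261]
contact_force: [-0.0, -1.1, -8.8]
gripper_width: 0.579
```

```bash
cat > bar.py <<'E'
from m import *
def bar(n,name=None,zlo=.055,zhi=.13):
    f=grab(n);P=world(f);z=P[...,2];d=P[...,:2]-O
    c,s=np.cos(YAW),np.sin(YAW); px=d@[c,s]; py=d@[-s,c]
    if name: save(f,name,(180,60,420,400) if n=='side' else (180,180,420,420),1.7 if n=='side' else 2)
    # side/top face edges of bar in press frame: top-face pts
    ok=(px>-.25)&(px<.03)&(abs(py)<.06)&(z>zlo)&(z<zhi)
    h,e=np.histogram(z[ok],bins=np.arange(zlo,zhi,.001)); zt=e[np.argmax(h)]+.0005
    k=blob(ok&(abs(z-zt)<.004)); Q=np.stack([px[k],py[k]],-1)*1e3
    r=cv2.minAreaRect(Q.astype(np.float32)); print(n,'top z',zt,'rect c',np.round(r[0],1),np.round(r[1],1),round(r[2],2),'corners',np.round(cv2.boxPoints(r),1).tolist())
    return f,px,py,z
E
python3 - <<'E'
from bar import *
st(); go(p2w(-.150,0,.050),YAW+np.pi/2)
bar('top','b1.png'); bar('side')
E
```

```text
t 10.625 pos [454.8 129.7 110.8] F [-0.  -1.1 -8.8] w 0.579 q [ 0.12 -0.21  2.07 -0.    1.29 -2.2 ]
axes [[-0.004, -0.001, -1.0], [-0.685, 0.729, 0.003], [0.729, 0.685, -0.004]]
shift [60.8 -1.   0.9] turn 0.0 q6 -2.2
top top z 0.10950000000000004 rect c [-2.18e+02 -1.00e-01] [ 8.3 17.2] 2.61 corners [[-222.5, 8.300000190734863], [-221.6999969482422, -8.899999618530273], [-213.39999389648438, -8.5], [-214.1999969482422, 8.699999809265137]]
side top z 0.10950000000000004 rect c [-2.5 -1.3] [25.5 30.1] 19.77 corners [[-19.600000381469727, 8.600000381469727], [-9.399999618530273, -19.799999237060547], [14.600000381469727, -11.100000381469727], [4.400000095367432, 17.200000762939453]]
```

View pics/b1.png

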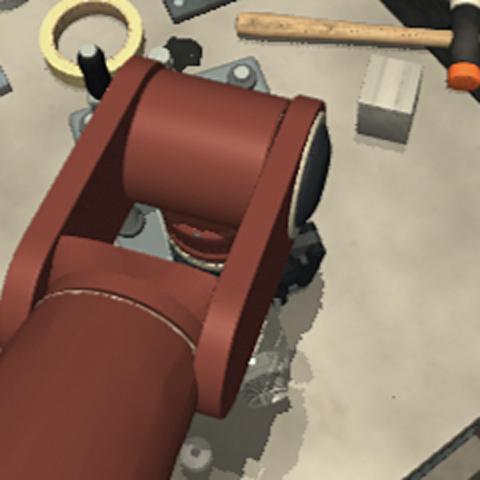

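The arm hides the bar from the top camera. Before inserting, I'll check the wrist's clearance to the spindle and crank with the side view.

```bash
python3 - <<'E'
from bar import *
C=[]
for n in('top','side'):
    f=grab(n);P=world(f);z=P[...,2];d=P[...,:2]-O
    c,s=np.cos(YAW),np.sin(YAW); px=d@[c,s]*1e3; py=d@[-s,c]*1e3
    if n=='side': save(f,'b2.png',(160,40,420,420),1.5)
    im=f['img'].astype(int); arm=(abs(px+150)<160)&(abs(py)<150)&(z>.2)
    arm&=~((np.hypot(px,py)<100)&(z<.29))
    for zz in range(200,520,20):
        q=arm&(z*1e3>=zz)&(z*1e3<zz+20)
        if q.sum()>5: print(n,zz,q.sum(),'dx',np.round(np.percentile(px[q]+150,[1,99])),'y',np.round(np.percentile(py[q],[1,99])))
E
```

```text
top 200 252 dx [-13.  12.] y [-68. -45.]
top 260 20 dx [-8.  8.] y [34. 37.]
top 280 59 dx [-31.  -6.] y [12. 35.]
top 300 166 dx [-34.   0.] y [ 8. 36.]
top 320 185 dx [-34.  -2.] y [ 3. 35.]
top 340 367 dx [-37.  -3.] y [-2. 50.]
top 360 221 dx [-105.   -2.] y [-55.  69.]
top 380 923 dx [-137.   -3.] y [-64.  72.]
top 400 2394 dx [-145.   52.] y [-64.  74.]
top 420 5071 dx [-149.   47.] y [-56.  79.]
top 440 4688 dx [-153.    9.] y [-27. 124.]
top 460 3850 dx [-157.  -50.] y [ 17. 125.]
top 480 2675 dx [-159. -103.] y [ 66. 144.]
top 500 2083 dx [-160. -129.] y [ 87. 149.]
side 200 805 dx [-22.   9.] y [-69.  63.]
side 220 226 dx [-21.   5.] y [-53.  51.]
side 240 427 dx [-40.   5.] y [-40.  25.]
side 260 512 dx [-40.   6.] y [-39.  25.]
side 280 579 dx [-39.  14.] y [-39.  29.]
side 300 528 dx [-39.   7.] y [-39.  25.]
side 320 420 dx [-38.   6.] y [-38.  20.]
side 340 143 dx [-59. -15.] y [-60. -28.]
side 360 796 dx [-106.   -5.] y [-68.   6.]
side 380 1703 dx [-142.   -3.] y [-71.  34.]
side 400 2662 dx [-156.   -1.] y [-68.  73.]
side 420 4188 dx [-157.   38.] y [-59.  74.]
side 440 3017 dx [-159.    7.] y [-30.  93.]
side 460 1893 dx [-159.  -52.] y [ 14. 108.]
side 480 913 dx [-160. -110.] y [ 64. 102.]
side 500 366 dx [-160. -132.] y [ 85. 124.]
```

View pics/b2.png

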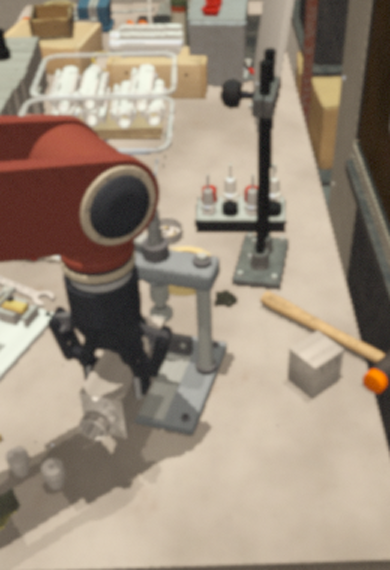

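Spindle top (269 mm) and grip stay clear of the wrist. I'll lower the bar and start the insertion.

>>> play_rows --pt "25 0 0 0 1" --pt "50 0 0 0 1" --pt "63 0 0 0 1" --pt "63 0 12 0 1" --pt "63 0 25 0 1" --pt "63 0 37 0 1" --pt "63 0 46 0 1" --pt "63 0 46 0 1"

```text
time: 11.82
tool_pos: [0.491, 0.1613, 0.0508]
tool_rot: [0.658, -0.26, 0.657, 0.26]
contact_force: [-0.7, 0.2, -8.5]
gripper_width: 0.575
```

```bash
python3 - <<'E'
from bar import *
st(); go(p2w(-.080,0.001,.048),YAW+np.pi/2)
f,px,py,z=bar('side',None,.06,.098); save(f,'b3.png',(160,140,400,420),2.1)
k=(px>-.06)&(px<.03)&(abs(py)<.04)&(z>.017)&(z<.12)
for zz in range(16,116,6):
    q=k&(z*1e3>=zz)&(z*1e3<zz+6)
    if q.sum()>5: print(zz,q.sum(),np.round([px[q].min()*1e3,px[q].max()*1e3,py[q].min()*1e3,py[q].max()*1e3]))
E
```

```text
t 11.825 pos [491.  161.3  50.8] F [-0.7  0.2 -8.5] w 0.575 q [ 0.17 -0.02  2.01 -0.    1.15 -2.15]
axes [[0.001, 0.0, -1.0], [-0.685, 0.729, -0.0], [0.729, 0.685, 0.001]]
shift [ 2.8  1.9 22.6] turn 0.0 q6 -2.15
side top z 0.08850000000000002 rect c [-120.3   -1.2] [61.7 73.3] 77.18 corners [[-162.89999389648438, -23.100000381469727], [-91.4000015258789, -39.29999923706055], [-77.69999694824219, 20.799999237060547], [-149.1999969482422, 37.0]]
16 47 [-59.  28. -40. -24.]
22 7 [-53.  22. -33. -27.]
28 12 [-59.  24. -33. -27.]
34 6 [ 16.  24. -33. -31.]
40 20 [ 15.  27. -34. -15.]
46 9 [ 16.  26. -32. -15.]
76 6 [-57. -13. -28. -26.]
82 44 [-57.  -9. -28.  -4.]
88 34 [-59. -10. -28.  -8.]
100 16 [-15.   1. -16.  -5.]
106 54 [-14.  14. -16.  -3.]
112 10 [ -8.  -0. -15.  -1.]
```

View pics/b3.png

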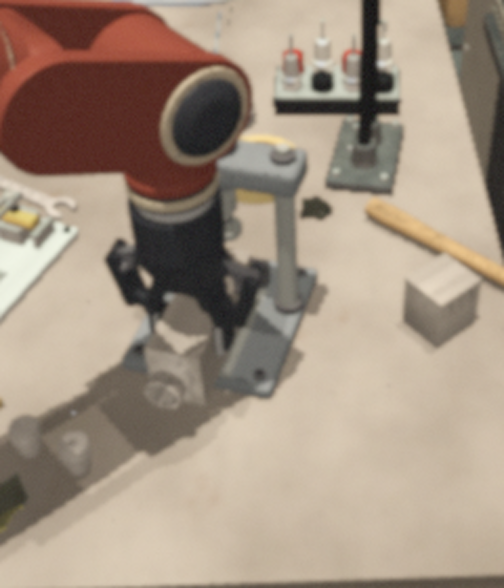

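>>> play_rows --pt "4 1 4 0 1" --pt "7 1 10 0 1" --pt "7 1 15 0 1" --pt "7 1 19 0 1" --pt "7 1 21 0 1" --pt "7 1 21 0 1"

```text
time: 12.62
tool_pos: [0.505, 0.1759, 0.0434]
tool_rot: [0.658, -0.26, 0.657, 0.26]
contact_force: [0.2, -0.1, -9.3]
gripper_width: 0.581
```

```bash
python3 - <<'E'
from bar import *
st(); go(p2w(-.080,0.001,.048),YAW+np.pi/2)
E
```

```text
t 12.625 pos [505.  175.9  43.4] F [ 0.2 -0.1 -9.3] w 0.581 q [ 0.2   0.04  1.97 -0.    1.14 -2.13]
axes [[0.0, -0.0, -1.0], [-0.684, 0.729, -0.0], [0.729, 0.684, 0.0]]
shift [-4.6  0.8  2.5] turn -0.001 q6 -2.13
```

>>> play_rows --pt "0 0.5 2 0 1" --pt "0 0.5 4 0 1" --pt "0 0.5 5 0 1" --pt "0 0.5 6 0 1" --pt "0 0.5 7 0 1" --pt "0 0.5 8 0 1" --pt "0 0.5 8 0 1"

```text
time: 13.5
tool_pos: [0.5079, 0.1794, 0.0427]
tool_rot: [0.655, -0.261, 0.66, 0.259]
contact_force: [-9.2, -10.8, -2.2]
gripper_width: 0.577
```

```bash
python3 - <<'E'
from bar import *
st(); F=manip.state()['contact_force'];print('Fx press',F[:2]@[np.cos(YAW),np.sin(YAW)]); go(p2w(-.080,0.001,.048),YAW+np.pi/2)
E
```

```text
t 13.5 pos [507.9 179.4  42.7] F [ -9.2 -10.8  -2.2] w 0.577 q [ 0.2   0.05  1.95 -0.    1.15 -2.12]
axes [[-0.007, -0.005, -1.0], [-0.685, 0.729, 0.001], [0.729, 0.685, -0.008]]
Fx press -14.120733945888258
shift [-5.3  0.3 -2.2] turn 0.0 q6 -2.12
```

Contact with the back stop at about 14 N. Lowering the bar onto the bed.

>>> play_rows --pt "1.5 0 -2 0 1" --pt "3 0 -3 0 1" --pt "4.5 0 -3 0 1" --pt "6 0 -3 0 1" --pt "6 0 -3 0 1"

```text
time: 14.12
tool_pos: [0.508, 0.1792, 0.04]
tool_rot: [0.657, -0.261, 0.658, 0.26]
contact_force: [-14.1, -6.8, 12.6]
gripper_width: 0.579
```

```bash
python3 - <<'E'
from bar import *
st(); F=manip.state()['contact_force'];print('Fx press',F[:2]@[np.cos(YAW),np.sin(YAW)])
f,px,py,z=bar('side',None,.06,.098)
E
```

```text
t 14.125 pos [508.  179.2  40. ] F [-14.1  -6.8  12.6] w 0.579 q [ 0.2   0.05  1.96 -0.    1.14 -2.12]
axes [[-0.002, -0.002, -1.0], [-0.685, 0.729, 0.0], [0.729, 0.685, -0.003]]
Fx press -14.881705717732963
side top z 0.07750000000000001 rect c [-95.7   0.3] [56.9 78.4] 82.85 corners [[-138.10000610351562, -23.100000381469727], [-60.29999923706055, -32.79999923706055], [-53.29999923706055, 23.600000381469727], [-131.0, 33.400001525878906]]
```

>>> play_rows --pt "0 0 0 0 0" --pt "0 0 0 0 -1" --pt "0 0 0 0 -1" --pt "0 0 0 0 -1" --pt "-40 0 0 0 -1" --pt "-90 0 -5 0 -1" --pt "-140 0 -30 0 -1" --pt "-140 0 -80 0 -1"

```text
time: 15.18
tool_pos: [0.4533, 0.1252, 0.1837]
tool_rot: [0.661, -0.262, 0.653, 0.26]
contact_force: [-0.2, 0.2, 0.4]
gripper_width: 1.002
```

>>> play_rows --pt "-50 0 -20 0 -1" --pt "-100 20 -40 0 -1" --pt "-140 60 -60 0 -1" --pt "-160 100 -60 0 -1" --pt "-160 130 -60 0 -1" --pt "-160 130 -60 0 -1"

```text
time: 15.92
tool_pos: [0.3165, 0.1796, 0.3383]
tool_rot: [0.658, -0.261, 0.656, 0.261]
contact_force: [0.2, -0.3, -0.0]
gripper_width: 1.001
```

```bash
python3 - <<'E'
from bar import *
st(); bar('top','b4.png',.06,.098); bar('side',None,.06,.098)
E
```

```text
t 15.925 pos [316.5 179.6 338.3] F [ 0.2 -0.3 -0. ] w 1.001 q [ 0.31 -0.66  2.    0.    1.79 -2.02]
axes [[0.003, 0.001, -1.0], [-0.686, 0.727, -0.001], [0.727, 0.686, 0.003]]
top top z 0.07650000000000001 rect c [-57.    0.1] [ 50.2 149.9] 89.85 corners [[-132.0, -24.799999237060547], [17.899999618530273, -25.200000762939453], [18.100000381469727, 25.0], [-131.8000030517578, 25.399999618530273]]
side top z 0.07750000000000001 rect c [-58.3  -1.2] [ 51.4 150. ] 89.91 corners [[-133.39999389648438, -26.899999618530273], [16.600000381469727, -27.100000381469727], [16.700000762939453, 24.399999618530273], [-133.3000030517578, 24.600000381469727]]
```

View pics/b4.png

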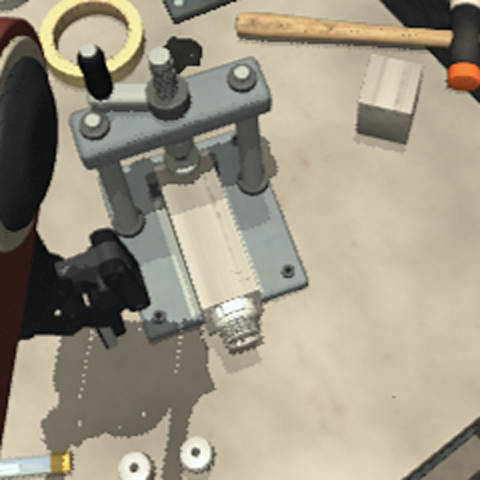

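The bar is square in the press (0.1°), flat at 77 mm, and its end is at the stop. Back to the crank grip.

```bash
python3 - <<'E'
from m import *
from scipy.optimize import least_squares
for n in('top','side'):
    f=grab(n); P=world(f); z=P[...,2]; r=np.hypot(*np.moveaxis(P[...,:2]-O,-1,0))
    k=(r<.075)&(r>.03)&(z>.232)&(z<.270)&(f['img'].max(-1)<70); X=P[k][:,:2]*1e3
    if k.sum()<20: print(n,'few');continue
    s=least_squares(lambda c:np.hypot(*(X-c).T)-10.5,X.mean(0)+[5,4],loss='soft_l1'); g=s.x/1e3-O
    print(n,k.sum(),s.x.round(1),np.hypot(*g)*1e3,'az',np.rad2deg(np.arctan2(g[1],g[0])))
go([.547,.281,.315],np.deg2rad(20))
E
```

```text
top 195 [547.4 280.9] 51.87153464901208 az 110.01473873909525
side 144 [546.1 279.1] 50.663649558576985 az 112.14260926989645
shift [ 21.7 -81.7 237.9] turn -1.168 q6 -2.02
```

>>> play_rows --pt "0 -5 20 0.18 -1" --pt "0 -15 50 0.36 -1" --pt "0 -25 85 0.54 -1" --pt "0 -35 120 0.72 -1" --pt "0 -50 150 0.9 -1" --pt "0 -60 180 1.08 -1" --pt "0 -70 210 1.26 -1" --pt "0 -80 232 1.44 -1"

```text
time: 17.12
tool_pos: [0.5429, 0.2783, 0.3358]
tool_rot: [0.664, 0.24, 0.665, -0.241]
contact_force: [-0.6, -0.2, -0.9]
gripper_width: 1.004
```

```bash
python3 - <<'E'
from m import *
st();go([.547,.2815,.236],np.deg2rad(20))
E
```

```text
t 17.125 pos [542.9 278.3 335.8] F [-0.6 -0.2 -0.9] w 1.004 q [ 0.35 -0.02  1.52 -0.    1.65 -0.52]
axes [[-0.002, -0.001, -1.0], [0.64, 0.768, -0.002], [0.768, -0.64, -0.001]]
shift [99.8  5.3  1.2] turn 0.527 q6 -0.52
```

>>> play_rows --pt "0 5 1 0.18 -1" --pt "0 5 1 0.36 -1" --pt "0 5 1 0.527 -1" --pt "30 5 1 0.527 -1" --pt "65 5 1 0.527 -1" --pt "99 5 1 0.527 -1" --pt "99 5 1 0.527 -1" --pt "99 5 1 0.527 -0.2"

```text
time: 18.12
tool_pos: [0.5459, 0.2818, 0.2393]
tool_rot: [0.581, 0.404, 0.58, -0.403]
contact_force: [0.7, -0.1, 0.6]
gripper_width: 0.816
```

>>> play_rows --pt "0 0 0 0 0.5" --pt "0 0 0 0 1" --pt "0 0 0 0 1" --pt "0 0 0 0 1"

```text
time: 18.62
tool_pos: [0.5453, 0.2824, 0.2397]
tool_rot: [0.581, 0.404, 0.58, -0.403]
contact_force: [-0.7, -0.7, 4.7]
gripper_width: 0.217
```

```bash
python3 - <<'E'
from m import *
st();go([.547,.2815,.236],np.deg2rad(20))
O2=np.array([.5654,.2332]);d=manip.state()['tool_pos'][:2]-O2;print(np.hypot(*d),np.rad2deg(np.arctan2(d[1],d[0])))
E
```

```text
t 18.625 pos [545.3 282.4 239.7] F [-0.7 -0.7  4.7] w 0.217 q [ 0.36  0.02  1.63 -0.    1.49 -0.  ]
axes [[0.002, 0.0, -1.0], [0.937, 0.35, 0.002], [0.35, -0.937, 0.0]]
shift [3.7 1.3 1.4] turn 0.008 q6 -0.0
0.05309280410862153 112.20844611424049
```

>>> play_rows --pt "0 12.9 1.7 0 1" --pt "0 25 6.7 0 1" --pt "0 35.4 14.6 0 1" --pt "0 43.3 25 0 1" --pt "0 48.3 37.1 0 1" --pt "0 50 50 0 1" --pt "0 48.3 62.9 0 1" --pt "0 43.3 75 0 1"

```text
time: 19.62
tool_pos: [0.6136, 0.2267, 0.2397]
tool_rot: [0.582, 0.404, 0.58, -0.402]
contact_force: [1.5, 1.3, 6.8]
gripper_width: 0.214
```

>>> play_rows --pt "0 -7.9 10.4 0 1" --pt "0 -18.3 18.3 0 1" --pt "0 -30.4 23.3 0 1" --pt "0 -43.3 25 0 1" --pt "0 -56.2 23.3 0 1" --pt "0 -68.3 18.3 0 1" --pt "0 -78.7 10.4 0 1" --pt "0 -86.6 0 0 1"

```text
time: 20.62
tool_pos: [0.5322, 0.1975, 0.2397]
tool_rot: [0.582, 0.405, 0.58, -0.401]
contact_force: [6.9, 5.6, 3.3]
gripper_width: 0.217
```

>>> play_rows --pt "0 -5 -12.1 0 1" --pt "0 -6.7 -25 0 1" --pt "0 -5 -37.9 0 1" --pt "0 0 -50 0 1" --pt "0 7.9 -60.4 0 1" --pt "0 18.3 -68.3 0 1" --pt "0 30.4 -73.3 0 1" --pt "0 43.3 -75 0 1"

```text
time: 21.62
tool_pos: [0.5452, 0.2824, 0.2396]
tool_rot: [0.581, 0.403, 0.581, -0.403]
contact_force: [-2.8, -1.8, 9.3]
gripper_width: 0.217
```

```bash
cat > crank.py <<'E'
from m import *
st()
O2=np.array([.5654,.2332]);d=manip.state()['tool_pos'][:2]-O2;print(np.hypot(*d),'az',np.rad2deg(np.arctan2(d[1],d[0])))
E
python3 crank.py
```

```text
t 21.625 pos [545.2 282.4 239.6] F [-2.8 -1.8  9.3] w 0.217 q [ 0.36  0.02  1.63 -0.    1.49 -0.  ]
axes [[-0.0, -0.0, -1.0], [0.937, 0.35, -0.0], [0.35, -0.937, 0.0]]
0.05315415434213157 az 112.36386449718148
```

>>> play_rows --pt "0 12.9 1.7 0 1" --pt "0 25 6.7 0 1" --pt "0 35.4 14.6 0 1" --pt "0 43.3 25 0 1" --pt "0 48.3 37.1 0 1" --pt "0 50 50 0 1" --pt "0 48.3 62.9 0 1" --pt "0 43.3 75 0 1"

```text
time: 22.62
tool_pos: [0.6136, 0.2272, 0.2397]
tool_rot: [0.582, 0.405, 0.58, -0.402]
contact_force: [2.8, 2.9, 5.9]
gripper_width: 0.215
```

>>> play_rows --pt "0 -7.9 10.4 0 1" --pt "0 -13.2 14.9 0 1" --pt "0 -13.2 14.9 0 1" --pt "0 -13.2 14.9 0 1"

```text
time: 23.12
tool_pos: [0.6056, 0.2076, 0.2397]
tool_rot: [0.582, 0.404, 0.58, -0.403]
contact_force: [0.8, -1.8, 6.9]
gripper_width: 0.218
```

```bash
python3 crank.py
```

```text
t 23.125 pos [605.6 207.6 239.7] F [ 0.8 -1.8  6.9] w 0.218 q [ 0.21  0.08  1.57 -0.    1.49 -0.14]
axes [[0.002, -0.001, -1.0], [0.937, 0.349, 0.002], [0.349, -0.937, 0.002]]
0.04760980819739605 az -32.46617885196527
```

>>> play_rows --pt "0 0 0 0 0" --pt "0 0 0 0 -1" --pt "0 0 0 0 -1" --pt "0 0 0 0 -1" --pt "-40 0 0 0 -1" --pt "-90 0 0 0 -1" --pt "-110 -50 0 0 -1" --pt "-110 -100 0 0 -1"

```text
time: 24.12
tool_pos: [0.5109, 0.1734, 0.3512]
tool_rot: [0.582, 0.404, 0.58, -0.402]
contact_force: [-0.2, -0.0, 0.6]
gripper_width: 0.997
```

>>> play_rows --pt "0 -50 0 0 -1" --pt "0 -100 0 0 -1" --pt "0 -150 -20 0 -1" --pt "0 -180 -60 0 -1" --pt "0 -190 -110 0 -1" --pt "0 -190 -160 0 -1" --pt "0 -190 -160 0 -1" --pt "0 -190 -160 0 -1"

```text
time: 25.12
tool_pos: [0.2769, 0.2569, 0.3483]
tool_rot: [0.581, 0.403, 0.581, -0.403]
contact_force: [-0.3, -0.1, -0.4]
gripper_width: 1.0
```

```bash
python3 - <<'E'
from bar import *
from scipy.optimize import least_squares
st()
for n,o in(('top',(.5654,.2333)),('side',(.5651,.2307))):
    f,px,py,z=bar(n,None,.06,.090); P=world(f); o=np.array(o); r=np.hypot(*np.moveaxis(P[...,:2]-o,-1,0))
    k=(r<.075)&(r>.03)&(z>.232)&(z<.270)&(f['img'].max(-1)<70); X=P[k][:,:2]*1e3
    s=least_squares(lambda c:np.hypot(*(X-c).T)-10.5,X.mean(0)+[5,4],loss='soft_l1'); g=s.x/1e3-o
    print(n,k.sum(),s.x.round(1),np.hypot(*g)*1e3,'az',np.rad2deg(np.arctan2(g[1],g[0])))
    k=(r<.01)&(z>.2)&(z<.29); print('spindle top',np.nanpercentile(z[k],[90,98]))
    k=(r<.017)&(z>.078)&(z<.14)
    if n=='side': save(f,'c1.png',(215,170,315,295),4.6)
E
```

```text
t 25.125 pos [276.9 256.9 348.3] F [-0.3 -0.1 -0.4] w 1.0 q [ 0.55 -0.61  1.96 -0.    1.79  0.19]
axes [[0.0, -0.001, -1.0], [0.937, 0.35, -0.0], [0.35, -0.937, 0.001]]
top top z 0.07650000000000001 rect c [-56.9   0.2] [149.   50.1] 0.02 corners [[-131.39999389648438, 25.200000762939453], [-131.39999389648438, -24.799999237060547], [17.600000381469727, -24.799999237060547], [17.600000381469727, 25.299999237060547]]
top 186 [608.1 206.4] 50.484556809590245 az -32.24852395667959
spindle top [0.23550073 0.23663879]
side top z 0.07750000000000001 rect c [-60.7  -1. ] [ 51.  147.9] 89.87 corners [[-134.60000610351562, -26.299999237060547], [13.199999809265137, -26.700000762939453], [13.300000190734863, 24.299999237060547], [-134.5, 24.600000381469727]]
side 157 [606.6 204.7] 48.961493782562165 az -32.0379452988302
spindle top [0.23592329 0.23680507]
```

View pics/c1.png

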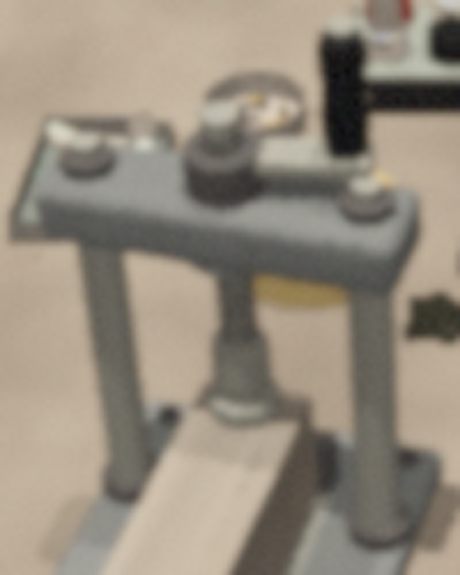

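```bash
python3 -c "
from plant import manip
print(manip.job_done())"
```

```text
the job is handed in; nothing more can be done
None
```

The bar is clamped in the press and the job is handed in, at about 25 s of the 72 s allowed. The hand-in gives no verdict.

- **What I did:** The pad hung at about 75 mm, too low for the bar, so I wound it up one turn first. I then laid the bar on the bed and pushed it in until it met the back stop (about 14 N). Last, I wound the crank clockwise to contact plus half a turn, let go, and moved the arm clear.
- **Crank:** The grip stands at −32.0° to −32.2° in the two cameras, against −31.8° worked out for contact plus half a turn. The spindle top reads 236–237 mm, against about 235 mm expected.
- **Bar:** It lies flat with its top at about 77 mm, square to within about 0.1° and centred to about 1 mm. Its end is at the back stop.
- **Sawn block and forces:** The sawn block was never approached. I saw no more than about 20 N at the wrist.
- **Disagreements:** The arm's own pose, corrected for a 3 mm offset of the grip in the jaws, put the crank at −34.6°, about 2.5° further round than the cameras. I went by the cameras. The two cameras differ by up to 2–3 mm, except that the bar end read 17.6 mm from the top and 13.2 mm from the side in the last check. Before clamping they read about 18 and 16.6 mm; I put the lower side reading down to the pad hiding that end.
- **Not checked:** The groove on the pad's stem was too blurred to use, so the half turn rests on the crank angle and spindle height.

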